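Reverse a band-filter cartridge in its screening sleeve

ROBOT

A 7-joint arm with a two-finger parallel gripper is mounted at the origin on the work surface. World frame = base frame: x ahead of the robot, y to its left, z up, the work surface at z = 0. Lengths are in mm, angles in rad, forces in N, time in s.
With the tool pointing down it reaches from about 350 to 900 mm from the base axis. Payload 19.9 kg.
Tool frame: the origin (TCP) lies between the finger pads; the fingertips stand 19 mm ahead of it and the grasp point (between the pads) is the TCP; z points along the fingers, y is the line along which they close (so a half turn about z gives the same grasp; the last joint's range is limited). The gripper opens to 94 mm and grips with 3 to 60 N. Pads are 16 mm wide; open, the fingers measure 119 mm over their backs; the gripper's body (75 mm by 177 mm) begins 78 mm behind the grasp point.
Start: joints at [1.256, 0.417, -0.01, 1.614, 0.005, 1.111, -0.053], TCP at [168.388, -601.869, 224.425] pointing down, gripper open.
Joint ranges: [-2.81, 2.81], [-0.39, 2.02], [-1.27, 1.25], [0.06, 2.57], [-1.19, 4.33], [0.19, 2], [-2.82, 2.82]. Speed limits (rad/s): [1.89, 1.89, 2.39, 2.39, 3.01, 3.01, 3.01].

INTERFACE

Orientations are given as a rotation vector (axis times angle).
In Python, from rig import robot, camera gives the robot as it stands.
- The arm moves only by the shell command python3 -m crank 'ROWS' [FORCE]. ROWS is text: rows parted by semicolons, each of 5 numbers parted by spaces: the opening, from 0 (shut) to 1 (fully open), then the shift along the tool's x, y, z in cm, then the turn about the tool's z in rad. A call has exactly 10 rows; each row is the pose to reach, as a shift and turn from the pose commanded when the call began, along the tool's axes at that moment; what a row does not reach only later rows make up. A row lasts 1/8 s, in which the tool goes at most 62.5 mm and 10.7 degrees, less where a joint would pass 70% of its speed; a pose out of reach is approached as far as the arm can. A call with a gripper value outside its range is refused whole. The fingers move at their own pace and stop on an object; FORCE is the grip in N (left out, the last holds). Time passes only in rows, so rows that repeat a pose let the fingers close, or fill a call up. It gives the time, the measured TCP pose, the force, the opening and the grip force at its end, in the units of the state.
- robot.state(): the state, without advancing time (a new reading comes with each control period).
- camera(name): name is "side" or "top"; returns a dict with "color" (480x640x3 uint8, blue, green, red), "fx", "fy", "cx", "cy" (pixels), "origin" and "attitude" of the camera in the world. Camera axes: x right, y up, looking along -z (the intrinsics and any distortion apply to the point x, -y, -z); pixel columns grow to the right and rows downward; lengths in mm; the calibration is good to about 2 mm. A picture is of the moment at which its call begins. There is no depth.
- robot.finish_job(): hands the job in; it is judged then, once.
The state is a dict: "t": time; "q": joint angles; "qd": joint speeds; "tau": joint torques, N m; "tcp_pos": TCP position; "eef_rot": TCP orientation; "ft_force": force on the tool from outside, world axes, zero at the start; "wrist_torque": the same for the moment, N m; "width": finger opening in mm; "gripper_force": force on a finger pad.
Only numpy, scipy, OpenCV 4.12 (cv2) and the standard library are available. Lean on these libraries where they do the work, as an engineer would, in place of code of your own. Each camera call takes 0.05 s, during which the arm holds its last target. There are 200 camera calls.

TASK

On the radio bench two filter cartridges sit in metal sleeves; one shows its red end at the mouth, the other its green end. Slide the cartridge that shows red straight out of its sleeve, turn it end for end, and slide it back fully home in the same sleeve so that its green end shows, lying flat and let go. Leave the other cartridge alone.

Things in the scene. Friction and masses are not known exactly. Their poses are not given: they have to be found in the camera images.
- cartridge: Cartridge to reverse (starts with its red end at the mouth): grey box 120 long (x) x 42 wide x 28 mm high, 0.25 kg, one end red, one green, with red and green strips on top on the same sides; at mid-top a square black upright grip post 20 x 20 mm, rising from 28 to 73 mm above the bench. Origin: centre of the underside. +x points to its red end, z up.
- sleeve: Its aluminium sleeve, fixed, level, no floor (the cartridge slides on the bench). Inside 50 wide x 37 high, outside 56 x 40 mm; a 30 mm slot along the whole roof lets the post pass. Tunnel from a closed end wall at x = -61 to the mouth at x = +40 mm. +x points out of the mouth, roughly away from the robot. Origin: on the bench, where a cartridge pushed home has its origin (20 mm of it then shows).
- mouth (a point): Centre of that sleeve's mouth at bench level, 40 mm from the sleeve's origin along its +x. From here two side plates 37 mm high flare outward as a lead-in, 28 mm further along +x, their tips 73 mm apart.
- other_cartridge: The same kind of cartridge, in a like sleeve some 24 to 36 cm to one side, which already shows its green end; leave it alone. Origin: centre of the underside; +x points to its red end.

How it is judged (in metres and radians):
On the way:
1. the cartridge is wholly out of its sleeve (x of cartridge in the frame of sleeve above 0.1 m), for 0.1 s.
At the end, for the whole second after the job is handed in: The cartridge rests flat in its own sleeve, green end at the mouth, within 12 mm of fully home along the sleeve and within 16 mm of the home point in all, within 10 degrees of the sleeve's line and of upright and at rest (x of cartridge in the frame of sleeve between -0.012 and 0.012 m and distance between cartridge and sleeve below 0.016 m and x of mouth in the frame of cartridge below -0.02 m and angle between the x axis of cartridge and the x axis of sleeve, either way round below 0.18 rad and angle between cartridge's own z axis and vertical below 0.18 rad and linear speed of cartridge below 0.02 m/s); the robot touches nothing.
It fails at once if the other cartridge was moved by more than 15 mm (distance of other_cartridge from where it was at the start of the episode above 0.015 m).
It also fails if it takes over 45 s, if anything falls off the work surface, if the arm or the gripper's body presses on something with over 40 N, if the wrist force passes 120 N, or if a joint passes its speed limit or range.

## Working session

There is one attempt and no reset: what is moved stays moved. The work goes in short steps, Python scripts to look and compute and a shell command to move; the robot and the scene stay as the last step left them, time stands still between calls to the robot, and variables do not carry over. Pictures are saved under pics/ and viewed, at most 10 in all, crops included, and the job is handed in when it is done.

```bash
mkdir -p pics; ls
python3 - <<'E'
from rig import robot,camera
import cv2
for n in("top","side"):
    c=camera(n); cv2.imwrite(f"pics/{n}0.png",c["color"]); print({k:v for k,v in c.items() if k!="color"})
s=robot.state(); print(s)
E
```

```text
pics
{'fx': 541.0401990188757, 'fy': 541.0401990188757, 'cx': 322.6475282697797, 'cy': 239.95508113298314, 'origin': array([403.24324318,   1.74397016, 815.70811479]), 'attitude': array([ 0.11365898, -0.08302539, -1.55916416])}
{'fx': 504.4348382236386, 'fy': 504.4348382236386, 'cx': 329.36596140155916, 'cy': 249.16843663343974, 'origin': array([ 216.37550799, -385.44934992,  488.91775091]), 'attitude': array([ 0.79515154, -0.25194121, -0.52998828])}
{'t': 0.1, 'q': array([ 1.2564767 ,  0.41791878, -0.01028672,  1.61407756,  0.00470637,
        1.11066804, -0.05302205]), 'qd': array([-0.00016493, -0.00321409,  0.00041395, -0.00132279,  0.00014941,
       -0.00112035,  0.001433  ]), 'tau': array([ 6.53348288e-04, -8.52569675e+01,  6.39656223e-01, -4.26691175e+01,
       -4.88634466e-02,  1.64090336e-02,  4.03695935e-05]), 'tcp_pos': array([ 168.30700192, -601.60794539,  223.90039824]), 'eef_rot': array([-3.11140268e+00, -4.27036499e-01,  3.71159987e-04]), 'ft_force': array([-0.20940633, -0.18995281, -0.01122087]), 'wrist_torque': array([ 0.04491988,  0.01262528, -0.00111432]), 'gripper_force': 0.0, 'width': 93.96257375888396}
```

View pics/top0.png

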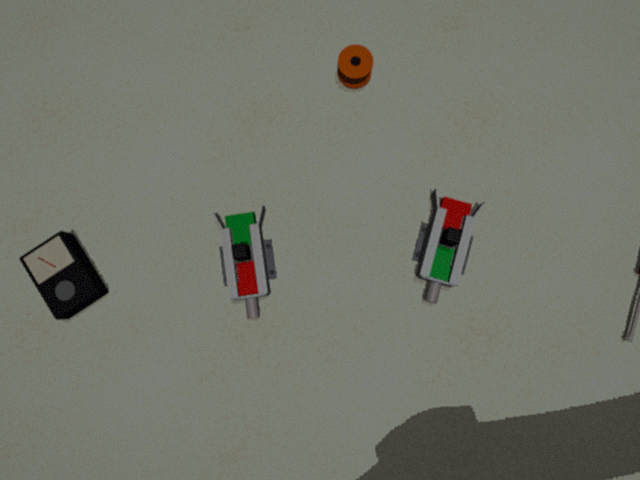

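View pics/side0.png

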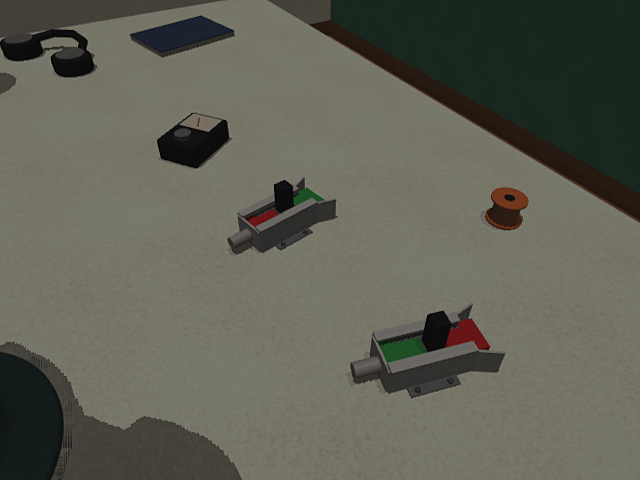

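The top view shows the target (red end at its mouth) at about (448,240), post (450,237), and the other cartridge at (245,250). In the side view the target is the right-hand one, post about (436,330).

```bash
cat > h.py <<'E'
import numpy as np,cv2
from scipy.spatial.transform import Rotation as R
def ray(c,px):
    px=np.atleast_2d(px).astype(float)
    d=np.c_[(px[:,0]-c["cx"])/c["fx"],-(px[:,1]-c["cy"])/c["fy"],-np.ones(len(px))]
    return d@R.from_rotvec(c["attitude"]).as_matrix().T
def plane(c,px,z):
    d=ray(c,px); o=np.array(c["origin"]); return (o+d*((z-o[2])/d[:,2])[:,None])[:,:2]
def masks(im):
    b,g,r=[im[...,i].astype(int) for i in range(3)]
    return dict(red=(r>90)&(g<50)&(b<60),green=(g>80)&(r<60)&(b<90),dark=(im.max(2)<45))
def blob(m,box):
    u0,v0,u1,v1=box; k=np.zeros(m.shape,np.uint8); k[v0:v1,u0:u1]=m[v0:v1,u0:u1]
    n,l,s,ce=cv2.connectedComponentsWithStats(k); i=1+np.argmax(s[1:,4]); return l==i
E
python3 - <<'E'
from rig import camera
from h import *
for n,box in(("top",(405,180,495,300)),("side",(370,300,500,380))):
    c=camera(n); im=c["color"]; M=masks(im)
    for k in M:
        m=blob(M[k],box); v,u=np.nonzero(m); print(n,k,len(u),u.min(),u.max(),v.min(),v.max(),u.mean().round(1),v.mean().round(1))
        hull=cv2.approxPolyDP(cv2.findContours(m.astype(np.uint8),0,1)[0][0],2,True)[:,0]
        z=73 if k=="dark" else 28
        print(np.c_[hull,plane(c,hull,z).round(1)].tolist())
    u0,v0,u1,v1=box; cr=im[v0-5:v1+5,u0-5:u1+5]; cr=cv2.resize(cr,None,fx=4.5,fy=4.5,interpolation=cv2.INTER_CUBIC); cv2.imwrite(f"pics/{n}c.png",cv2.convertScaleAbs(cr,alpha=1.4)); print(cr.shape)
E
```

```text
top red 598 441 470 197 228 454.6 212.0
[[444.0, 197.0, 567.8, -160.8], [441.0, 206.0, 554.3, -156.2], [447.0, 209.0, 549.9, -164.9], [443.0, 226.0, 524.5, -158.6], [459.0, 228.0, 521.8, -181.9], [462.0, 216.0, 539.6, -186.7], [469.0, 213.0, 544.1, -197.0], [470.0, 204.0, 557.6, -198.8]]
top green 543 430 453 247 280 441.6 263.6
[[437.0, 247.0, 493.5, -149.4], [430.0, 276.0, 451.1, -138.6], [446.0, 280.0, 445.5, -161.6], [453.0, 249.0, 490.7, -172.5], [446.0, 251.0, 487.7, -162.3], [446.0, 248.0, 492.1, -162.4], [442.0, 250.0, 489.1, -156.5]]
top dark 365 439 462 228 269 450.5 238.8
[[462.0, 228.0, 515.0, -175.5], [442.0, 230.0, 512.0, -148.0], [439.0, 243.0, 493.9, -143.6], [456.0, 246.0, 489.9, -166.8], [451.0, 269.0, 458.2, -159.3]]
(585, 450, 3)
side red 706 447 489 319 348 466.5 334.7
[[489.0, 346.0, 558.8, -199.7], [471.0, 319.0, 569.3, -160.6], [461.0, 321.0, 557.1, -156.5], [458.0, 328.0, 546.9, -162.3], [451.0, 329.0, 538.9, -159.1], [447.0, 340.0, 524.2, -168.4], [448.0, 346.0, 519.5, -175.2], [473.0, 340.0, 549.4, -184.1], [479.0, 348.0, 547.2, -195.7]]
side green 18 381 395 343 346 387.8 344.4
[[395.0, 344.0, 470.7, -141.6], [381.0, 346.0, 455.7, -135.5]]
side dark 1107 376 457 311 351 429.9 332.0
[[457.0, 324.0, 517.4, -179.6], [451.0, 323.0, 512.9, -175.3], [441.0, 311.0, 515.1, -157.3], [427.0, 315.0, 498.5, -153.5], [425.0, 327.0, 486.0, -164.8], [421.0, 331.0, 479.1, -166.6], [376.0, 340.0, 432.5, -151.2], [383.0, 344.0, 435.5, -159.0], [421.0, 335.0, 475.7, -170.6], [422.0, 342.0, 470.8, -178.0], [429.0, 351.0, 469.5, -190.2], [444.0, 347.0, 485.6, -194.5], [450.0, 327.0, 508.4, -178.7]]
(405, 630, 3)
```

```bash
cat > go.py <<'E'
import sys
from h import *
from rig import robot
# go.py x y z yaw_deg -> shift (cm, tool axes) and turn about tool z
x,y,z,yaw=map(float,sys.argv[1:5]); s=robot.state()
T=R.from_rotvec(s["eef_rot"]).as_matrix()
cur=np.degrees(np.arctan2(T[1,0],T[0,0])); d=(cur-yaw+180)%360-180
print("t",s["t"],"pos",s["tcp_pos"].round(1),"yaw",cur.round(2),"tilt z",T[:,2].round(4),"q",s["q"].round(2),"F",s["ft_force"].round(1),"w",round(s["width"],1))
print("shift cm",(T.T@(np.array([x,y,z])-s["tcp_pos"])/10).round(2),"turn",np.radians(d).round(3))
E
python3 go.py 505.3 -165 200 -14.4
```

```text
t 0.2 pos [ 168.3 -601.7  224.1] yaw 15.63 tilt z [-3.e-04  7.e-04 -1.e+00] q [ 1.26  0.42 -0.01  1.61  0.    1.11 -0.05] F [ 0.2 -0.5  0.1] w 94.2
shift cm [ 44.22 -32.97   2.43] turn 0.524
```

```bash
python3 -m crank '1 44.2 -33 2.4 0.524;1 44.2 -33 2.4 0.524;1 44.2 -33 2.4 0.524;1 44.2 -33 2.4 0.524;1 44.2 -33 2.4 0.524;1 44.2 -33 2.4 0.524;1 44.2 -33 2.4 0.524;1 44.2 -33 2.4 0.524;1 44.2 -33 2.4 0.524;1 44.2 -33 2.4 0.524' 25; python3 go.py 505.3 -165 62 -14.4
```

```text
t: 1.45
tcp_pos: [507.1, -160.7, 200.1]
eef_rot: [-3.117, 0.383, -0.0]
ft_force: [-0.2, -1.1, 0.1]
width: 94.1
gripper_force: 0.0
t 1.45 pos [ 507.1 -160.7  200.1] yaw -14.02 tilt z [ 2.0e-04  1.5e-03 -1.0e+00] q [ 0.44  0.29 -0.22  1.86  0.07  1.   -1.63] F [-0.2 -1.1  0.1] w 94.1
shift cm [-0.07  0.48 13.81] turn 0.007
```

```bash
python3 -m crank '1 0 0 0 0;1 0 0 4 0;1 0 0 8 0;1 0 0 10 0;1 0 0 11 0;1 0 0 12 0;1 0 0 13 0;1 0 0 13.5 0;1 0 0 13.8 0;1 0 0 13.8 0'; python3 go.py 505.3 -165 62 -14.4
```

```text
t: 2.7
tcp_pos: [505.1, -164.9, 62.4]
eef_rot: [-3.117, 0.393, 0.0]
ft_force: [-0.5, -0.3, -0.7]
width: 94.0
gripper_force: 0.0
t 2.7 pos [ 505.1 -164.9   62.4] yaw -14.39 tilt z [-1.e-04  1.e-04 -1.e+00] q [ 0.41  0.48 -0.19  1.96  0.13  0.71 -1.68] F [-0.5 -0.3 -0.7] w 94.0
shift cm [0.02 0.   0.04] turn 0.0
```

Run:
```python
from rig import camera
import cv2
cv2.imwrite("pics/s1.png",camera("side")["color"][220:440,300:600].repeat(2,0).repeat(2,1))
```

```text
(no output)
```

View pics/s1.png

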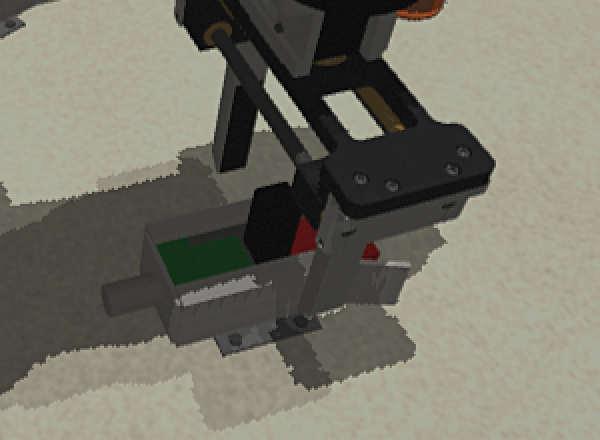

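The open fingers stand on either side of the black post (crop (270,225); near finger at (320,260)), consistent with the calculation. I'll close now.

```bash
python3 -m crank '0 0 0 0 0;0 0 0 0 0;0 0 0 0 0;0 0 0 0 0;0 0 0 0 0;0 0 0 0 0;0 0 0 0 0;0 0 0 0 0;0 0 0 -0.1 0;0 0 0 -0.3 0' 40; python3 go.py 505.3 -165 62 -14.4
```

```text
t: 4.0
tcp_pos: [505.0, -164.9, 65.4]
eef_rot: [-3.117, 0.394, 0.001]
ft_force: [0.4, 0.7, -2.5]
width: 19.8
gripper_force: 39.9
t 4.0 pos [ 505.  -164.9   65.4] yaw -14.39 tilt z [-4.e-04  2.e-04 -1.e+00] q [ 0.41  0.47 -0.19  1.96  0.13  0.72 -1.68] F [ 0.4  0.7 -2.5] w 19.8
shift cm [ 0.03 -0.    0.34] turn 0.0
```

```bash
python3 -m crank '0 1 0 0 0;0 3 0 0 0;0 5 0 0 0;0 7 0 0 0;0 9 0 0 0;0 11 0 0 0;0 13 0 0 0;0 15 0 0 0;0 17 0 0 0;0 17 0 0 0'; python3 go.py 505.3 -165 62 -14.4
```

```text
t: 5.25
tcp_pos: [670.9, -207.4, 64.9]
eef_rot: [-3.117, 0.394, -0.0]
ft_force: [-0.2, 1.0, -2.4]
width: 20.0
gripper_force: 39.9
t 5.25 pos [ 670.9 -207.4   64.9] yaw -14.39 tilt z [ 2.e-04  2.e-04 -1.e+00] q [ 0.37  0.72 -0.17  1.51  0.14  0.92 -1.67] F [-0.2  1.  -2.4] w 20.0
shift cm [-1.709e+01  1.000e-02  2.900e-01] turn 0.0
```

Run:
```python
from rig import camera
import cv2
cv2.imwrite("pics/s2.png",camera("side")["color"]); cv2.imwrite("pics/t2.png",camera("top")["color"][100:320,320:620].repeat(2,0).repeat(2,1))
```

```text
(no output)
```

View pics/s2.png

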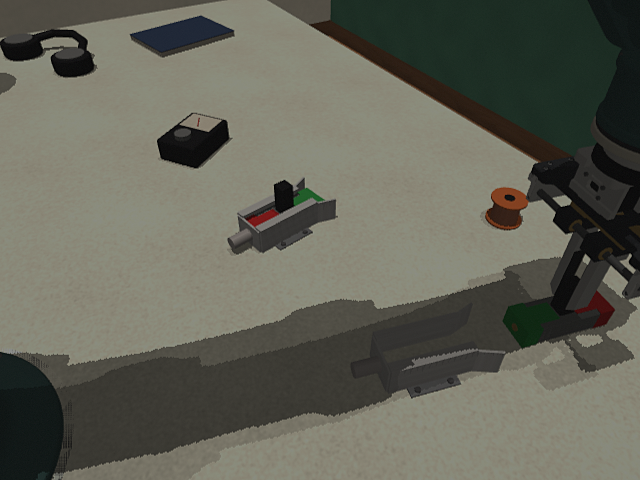

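View pics/t2.png

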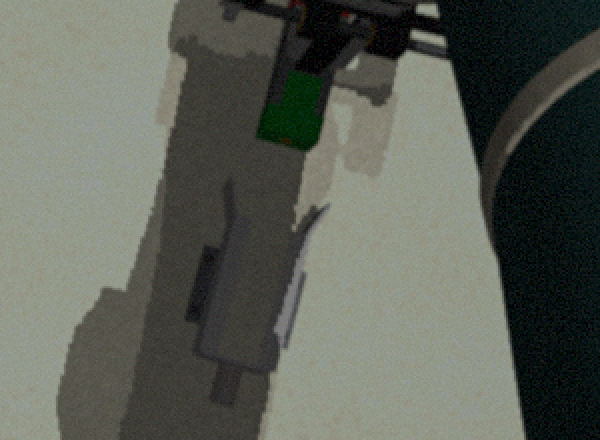

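Wholly out: the cartridge hangs level at (555,320) in the side view, green end facing the empty sleeve, well clear of the spool at (507,208). Now the half turn.

```bash
python3 -m crank '0 0 0 -1 -0.15;0 0 0 -1 -0.3;0 0 0 -1 -0.47;0 0 0 -1 -0.64;0 0 0 -1 -0.81;0 0 0 -1 -0.98;0 0 0 -1 -1.15;0 0 0 -1 -1.32;0 0 0 -1 -1.48;0 0 0 -1 -1.57' && python3 -m crank '0 0 0 0 -0.15;0 0 0 0 -0.3;0 0 0 0 -0.47;0 0 0 0 -0.64;0 0 0 0 -0.81;0 0 0 0 -0.98;0 0 0 0 -1.15;0 0 0 0 -1.32;0 0 0 0 -1.48;0 0 0 0 -1.57'; python3 go.py 671 -207.4 65 165.6
python3 - <<'E'
from rig import camera
import cv2
cv2.imwrite("pics/s3.png",camera("side")["color"][150:430,300:640].repeat(2,0).repeat(2,1)); cv2.imwrite("pics/t3.png",camera("top")["color"][100:320,320:620].repeat(2,0).repeat(2,1))
E
```

```text
t: 6.6
tcp_pos: [669.3, -207.4, 75.5]
eef_rot: [-2.479, -1.93, 0.001]
ft_force: [0.4, -0.0, -2.4]
width: 19.8
gripper_force: 39.9
t: 7.85
tcp_pos: [669.3, -207.4, 75.4]
eef_rot: [-0.39, -3.117, 0.001]
ft_force: [-0.9, 0.1, -1.4]
width: 20.2
gripper_force: 39.9
t 7.85 pos [ 669.3 -207.4   75.4] yaw 165.75 tilt z [-5.e-04 -4.e-04 -1.e+00] q [ 0.79  0.88 -0.86  1.49  0.71  1.11  1.11] F [-0.9  0.1 -1.4] w 20.2
shift cm [-0.17  0.05  1.04] turn 0.003
```

View pics/t3.png

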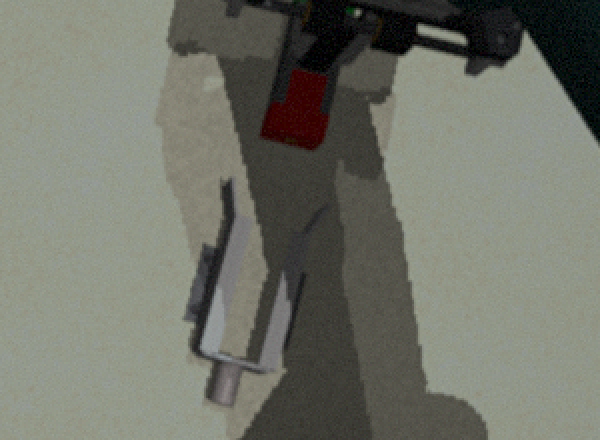

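Turned: red end at crop (295,110) now faces the sleeve, on its line. I'll lower it and insert in stages.

```bash
python3 -m crank '0 0 0 1 0;0 0 0 1 0;0 1.5 0 1 0;0 3 0 1 0;0 4.5 0 1 0;0 6 0 1 0;0 7 0 1 0;0 8 0 1 0;0 9 0 1 0;0 9 0 1 0'; python3 go.py 505.3 -165 65 165.6
python3 - <<'E'
from rig import camera
import cv2
cv2.imwrite("pics/t4.png",camera("top")["color"][100:320,320:620].repeat(2,0).repeat(2,1))
E
```

```text
t: 9.2
tcp_pos: [582.2, -184.7, 65.5]
eef_rot: [-0.396, -3.116, 0.0]
ft_force: [-0.1, 0.2, -2.3]
width: 19.6
gripper_force: 39.9
t 9.2 pos [ 582.2 -184.7   65.5] yaw 165.51 tilt z [-3.e-04 -1.e-04 -1.e+00] q [ 0.89  0.77 -0.89  1.74  0.71  0.98  1.04] F [-0.1  0.2 -2.3] w 19.6
shift cm [ 7.94 -0.01  0.05] turn -0.001
```

View pics/t4.png

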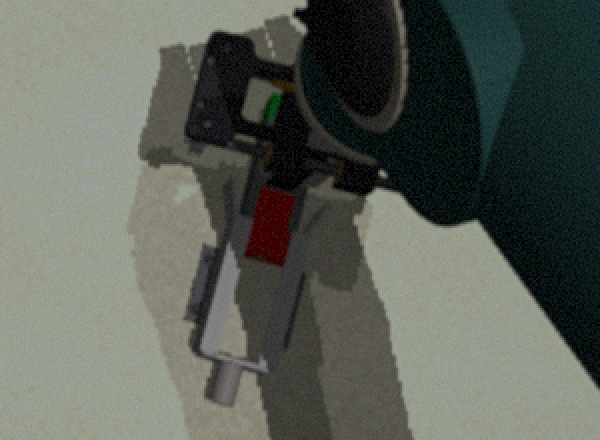

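The red end has entered the sleeve (crop (270,225)) without contact force. Continue home.

```bash
python3 -m crank '0 1 0 0 0;0 2 0 0 0;0 3 0 0 0;0 4 0 0 0;0 5 0 0 0;0 6 0 0 0;0 6.8 0 0 0;0 7.4 0 0 0;0 7.7 0 0 0;0 7.7 0 0 0'; python3 go.py 505.3 -165 62.5 165.6
```

```text
t: 10.5
tcp_pos: [508.1, -165.5, 65.5]
eef_rot: [-0.396, -3.116, -0.0]
ft_force: [0.8, 0.2, -3.0]
width: 19.9
gripper_force: 39.9
t 10.5 pos [ 508.1 -165.5   65.5] yaw 165.51 tilt z [-0.  0. -1.] q [ 0.97  0.67 -0.93  1.94  0.69  0.89  1.  ] F [ 0.8  0.2 -3. ] w 19.9
shift cm [ 0.28 -0.02  0.3 ] turn -0.002
```

Lower to the bench and push the last few millimetres gently.

```bash
python3 -m crank '0 0 0 0.1 0;0 0 0 0.2 0;0 0 0 0.28 0;0 0.05 0 0.28 0;0 0.1 0 0.28 0;0 0.15 0 0.28 0;0 0.2 0 0.28 0;0 0.25 0 0.28 0;0 0.3 0 0.28 0;0 0.3 0 0.28 0'; python3 go.py 505.3 -165 62.5 165.6
```

```text
t: 11.75
tcp_pos: [505.2, -164.7, 62.6]
eef_rot: [-0.396, -3.116, -0.0]
ft_force: [-0.1, -0.9, -2.8]
width: 19.8
gripper_force: 39.9
t 11.75 pos [ 505.2 -164.7   62.6] yaw 165.52 tilt z [-1.e-04  1.e-04 -1.e+00] q [ 0.97  0.67 -0.92  1.95  0.69  0.88  1.  ] F [-0.1 -0.9 -2.8] w 19.8
shift cm [-0.02 -0.03  0.01] turn -0.001
```

```bash
python3 -m crank '0 0 0 0.03 0;1 0 0 0.03 0;1 0 0 0.03 0;1 0 0 0.03 0;1 0 0 0.03 0;1 0 0 0.03 0;1 0 0 0.03 0;1 0 0 0.03 0;1 0 0 0.03 0;1 0 0 -0.3 0' && python3 -m crank '1 0 0 -2 0;1 0 0 -5 0;1 0 0 -9 0;1 0 0 -13 0;1 3 0 -15 0;1 8 0 -15 0;1 12 0 -15 0;1 14 0 -15 0;1 14 0 -15 0;1 14 0 -15 0'
python3 - <<'E'
from rig import camera
from h import *
for n,box in(("top",(405,180,495,300)),("side",(370,300,510,385))):
    c=camera(n); M=masks(c["color"])
    u0,v0,u1,v1=box
    for k in("red","green"):
        try:
            m=blob(M[k],box); h=cv2.approxPolyDP(cv2.findContours(m.astype(np.uint8),0,1)[0][0],2,True)[:,0]
            print(n,k,m.sum(),plane(c,h,28).round(1).tolist())
        except Exception as e: print(n,k,e)
    if n=="side": cv2.imwrite("pics/s5.png",c["color"])
E
```

```text
t: 13.0
tcp_pos: [505.1, -164.6, 65.6]
eef_rot: [-0.396, -3.116, -0.0]
ft_force: [-0.3, -0.2, 0.3]
width: 93.7
gripper_force: 0.0
t: 14.25
tcp_pos: [370.5, -129.9, 216.2]
eef_rot: [0.396, 3.116, -0.001]
ft_force: [-0.4, 0.1, -0.0]
width: 93.8
gripper_force: 0.0
top red 315 [[489.3, -172.5], [492.1, -166.8], [479.0, -165.1], [487.7, -155.1], [486.2, -152.1], [480.4, -159.3], [483.2, -152.1], [478.8, -152.0], [483.2, -146.3], [478.8, -152.0], [478.8, -146.2], [451.1, -138.6], [452.6, -147.3], [448.2, -147.2], [446.9, -161.6], [470.2, -167.8], [467.3, -163.4], [474.5, -156.3], [478.9, -160.7], [473.1, -167.9]]
top green 604 [[566.3, -160.8], [554.3, -156.2], [549.9, -164.9], [521.6, -157.1], [520.3, -181.9], [539.6, -188.1], [544.1, -197.0], [556.1, -198.7]]
side red 6 [[492.2, -166.1], [488.4, -165.4]]
side green 698 [[557.8, -199.1], [568.3, -159.9], [553.1, -155.8], [547.9, -161.2], [535.0, -160.1], [517.6, -174.0], [549.4, -184.1], [547.2, -195.7]]
```

View pics/s5.png

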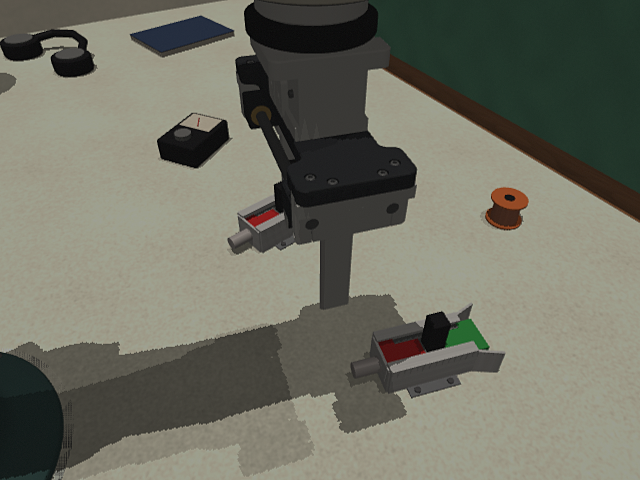

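The cartridge is flat in its sleeve with the green end at the mouth (466,335). Its front edge is within about 1 mm of where the red end's edge was at the start, and the gripper is clear.

```bash
python3 -c "
from rig import robot
print(robot.finish_job())"
```

```text
the job is handed in; nothing more can be done
None
```

I reversed the cartridge and handed the job in: it sits in its own sleeve with the green end showing, front edge within about 1.5 mm of where the red end's was, released at about 14 s, and the other cartridge was not touched; the hand-in returned no verdict.

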